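# Latch the lid of the aluminium transit box

### The job

The lid of the small aluminium transit box is down on its rubber gasket but not fastened. Hook the wire loop of the latch over the keeper on the lid, then push the latch's lever down past its dead point until it lies fully home against the box and the lid is drawn down tight. Do not knock over or push away the bottles and the beaker standing around it.

Things in the scene. Friction and masses are not known exactly. Their poses are not given: they have to be found in the camera images.
- box: Heavy aluminium transit box on the bench (fixed), 280 mm long (x), 170 wide (y), lid top 155 high (161 at the latch end while unlatched), black strap handle 16 mm high flat on the lid's middle. Origin: centre of underside, z up. Latch: middle of the end face looking to the box's -x ('outward' below), the plane x = -140 mm (lid: -143). Lid hinged at the other end.
- latch_pivot (a point): Fixed pivot of the latch's lever, axis along the box's y, 22 mm outward of the end face, 95 mm above the bench, on a block 14 mm wide and a steel plate 44 mm wide. Axes as the box's.
- lever_tip (a point): Middle of the free end of the lever, a steel channel 24 mm wide; 68 mm from the pivot along the lever. The lever's flat outer face lies 9 mm to the outer (when raised: upper) side of the line from pivot along lever. Closed, it hangs straight down along the box, this end 27 mm above the bench. Turns with the lever; axes as the box's when closed.
- lever (a joint): Lever angle: 0 = closed, hanging down along the end face (hard stop); grows as its end swings outward and up; 1.57 = straight out; stop at 2.6. Light friction holds it. With the loop hooked and slack taken up it stands near 1.5; pushing its end down from there takes under 6 N; dead point near 0.5, below that the gasket's spring pulls it home.
- loop_bar (a point): Middle of the wire loop's crossbar (along the box's y). 5 mm steel wire, loop 40 mm wide outside, 30 inside (wider than lever and keeper), two straight legs 58.5 mm from bar to a pin in the lever; pin 16 mm from the pivot, lever closed: 8 mm nearer the box, 14 below. Legs can be pinched from outside, a finger each side; the carried bar swings loop and lever along. Axes as the box's when latched.
- loop (a joint): Angle of the loop on the lever: 0 = as when latched (loop up to the keeper, lever hanging down); grows as the loop folds outward and over onto the lever's outer face; range -0.4 to 2.85. Light friction holds it where it is left.
- keeper_seat (a point): Bar centre when hooked: groove of the keeper, a steel hook 22 mm wide on the lid's end face. Groove 11 mm wide, open at the top; lip outward of it 5 mm above this point, block between it and lid 5.5 mm above. The bar goes over the lip and down into the groove. 22 mm outward of the end face, 137 mm above the bench with the lid fully down, 143 on the free gasket. Moves with the lid.
- lid (a joint): Lid angle: 0 = fully down (hard stop), about 0.02 while it only rests on the free gasket, about 0.008 when latched. The gasket pushes back about 6 N per mm at the latch.
- tin_bottle: Bystander: aluminium bottle with black cap, 58 mm diameter, 150 high. Origin at the centre of its underside.
- amber_bottle: Bystander: amber glass bottle with black cap and paper label, 42 mm diameter, 95 high. Origin at the centre of its underside.
- beaker: Bystander: steel beaker, 68 mm diameter, 85 high. Origin at the centre of its underside.

How it is judged:
By the outcome, as a careful person would: the job done as asked, in the order asked, and still so for the second after the job is handed in, with the robot touching nothing.
It also fails if it takes over 43 s, if anything falls off the work surface, if the arm or the gripper's body presses on something with over 40 N, if the wrist force passes 120 N, or if a joint passes its speed limit or range.

### The arm

A 6-joint arm with a two-finger parallel gripper is mounted at the origin on the work surface. World frame = base frame: x ahead of the robot, y to its left, z up, the work surface at z = 0. Lengths are in m, angles in rad, forces in N, time in s.
With the tool pointing down it reaches from about 0.375 to 0.9 m from the base axis. Payload 3.1 kg.
Tool frame: the origin (TCP) lies between the finger pads; the fingertips stand 11 mm ahead of it and the grasp point (between the pads) lies 8 mm behind it; z points along the fingers, y is the direction in which the jaws open and shut (so a half turn about z gives the same grasp; the last joint's range is limited). The gripper opens to 85 mm and grips with 20 to 120 N. Pads are 22 mm wide; open, the fingers measure 114 mm over their backs; the gripper's body (76 mm by 85 mm) begins 54 mm behind the grasp point. The pads swing forward as they close: fully open they stand 13 mm farther back than shut.
Start: joints at [-1.401, 0.527, 1.433, -0, 1.181, -0.178], TCP at [0.213, -0.588, 0.242] pointing down, gripper open.
Joint ranges: [-3.08, 3.08], [-0.75, 2.2], [0.22, 2.44], [-1.43, 4.57], [0, 2.65], [-2.85, 2.85]. Speed limits (rad/s): [2.79, 2.79, 3.14, 3.14, 3.14, 3.14].

### API

Orientations are given as a unit quaternion [x, y, z, w].
In Python, from station import manip gives the robot as it stands.
- The arm moves only by the tool move_arm, never from a script. Its argument "deltas" is a list of rows, each a list of 5 numbers: the shift along the tool's x, y, z in units of 40 cm (1.0 is 40 cm), then the turn about the tool's z in units of 0.5 rad (1.0 is 0.5 rad), then the opening in per cent of the stroke, from 0 (shut) to 100 (fully open). In form: [[x, y, z, twist, grip], ...]. A call has exactly 8 rows; each row is the pose to reach, as a shift and turn from the pose commanded when the call began, along the tool's axes at that moment; what a row does not reach only later rows make up. A row lasts 1/12 s, in which the tool goes at most 41.7 mm and 7.16 degrees, less where a joint would pass 70% of its speed; a pose out of reach is approached as far as the arm can. A call with a number of a shift or a turn outside -1 to 1 is refused whole. A call with a gripper value outside its range is refused whole. The fingers move at their own pace and stop on an object; "force" is the grip in N (left out, the last holds). Time passes only in rows, so rows that repeat a pose let the fingers close, or fill a call up. It gives the time, the measured TCP pose, the force and the opening at its end, in the units of the state.
- manip.sense(): the state, without advancing time (a new reading comes with each control period).
- manip.snapshot(name): name is "scene" or "side" or "wrist"; returns (picture, depth): 384x512x3 uint8, red, green, blue; 384x512 float32, m along the optical axis (not along the pixel's ray), 0 where there is no reading.
- manip.get_calibration(name): a dict with "vfov" (degrees; the focal length in pixels is half the picture's height over the tangent of half this angle, whatever the lens; pixels are square), "cx", "cy" (the principal point, pixels), "pose" (4x4, takes a point from camera to world coordinates). Camera axes: x right, y down, z forward; pixel columns grow to the right and rows downward; lengths in m; the calibration is good to about 2 mm. The wrist camera is an equidistant fisheye: a pixel r from the principal point sees the ray r / f radians off the axis. A picture is of the moment at which its call begins: read the wrist's pose just before it. get_calibration takes no time and is no camera call; for the wrist camera it gives the pose at the moment of the call.
- manip.sign_off(): hands the job in, once; it reports no verdict.
The state is a dict: "t": time; "q": joint angles; "qd": joint speeds; "tau": joint torques, N m; "tcp_pos": TCP position; "tool_rot": TCP orientation; "force": force on the tool from outside, world axes, zero at the start; "ft_torque": the same for the moment, N m; "finger_gap": opening from 0.0 (shut) to 1.0 (fully open).
Only numpy, scipy, OpenCV 4.12 (cv2) and the standard library are available. Lean on these libraries where they do the work, as an engineer would, in place of code of your own. Each camera call takes 0.05 s, during which the arm holds its last target.

## Working session

There is one attempt and no reset: what is moved stays moved. The work goes in short steps, Python scripts to look and compute and a tool call to move; the robot and the scene stay as the last step left them, time stands still between calls to the robot, and variables do not carry over. Pictures are saved under pics/ and viewed, and the job is handed in when it is done.

Besides the shell and the picture viewer there is one more tool, called as name([rows], argument=value, ...), one row to a line, values as JSON. move_arm: Moves the arm, as the interface text tells. Its arguments: {"type":"object","properties":{"deltas":{"type":"array","items":{"type":"array","items":{"type":"number"}}},"force":{"type":"number"}},"required":["deltas"]}

```bash
ls; mkdir -p pics
python3 - <<'E'
from station import manip
import cv2,numpy as np
print(manip.sense())
for n in ["scene","side","wrist"]:
    c=manip.get_calibration(n);print(n,c)
    p,d=manip.snapshot(n)
    cv2.imwrite(f"pics/{n}0.png",p[:,:,::-1]);np.save(f"pics/{n}0d.npy",d);np.save(f"pics/{n}0p.npy",c["pose"])
E
```

```text
pics
{'t': 0.0, 'q': array([-1.40148902e+00,  5.28472278e-01,  1.43388962e+00,  2.05290968e-05,
        1.18137646e+00, -1.78541685e-01]), 'qd': array([ 8.02758219e-04, -3.90474227e-04, -7.55752109e-04,  1.66633794e-05,
        1.15614710e-04, -1.85517458e-03]), 'tau': array([-4.35684451e-04, -4.42354596e+01, -1.78028387e+01, -4.13826565e-04,
        8.50067911e-03, -1.59065214e-07]), 'tcp_pos': array([ 0.21293998, -0.58688494,  0.24133386]), 'tool_rot': array([ 9.84913333e-01,  1.73045010e-01,  1.44452927e-05, -1.07279655e-03]), 'force': array([ 0.74997609,  0.12940797, -0.55814557]), 'ft_torque': array([-0.01967853,  0.01719274,  0.00640507]), 'finger_gap': 1.0019251423242768}
scene {'vfov': 48.02966412928158, 'cx': 264.7308576075032, 'cy': 188.95533666674717, 'pose': array([[-0.45511121,  0.48438116, -0.74716041,  1.32969474],
       [ 0.89017426,  0.2677897 , -0.36861696,  0.44557398],
       [ 0.02153075, -0.83286467, -0.55305774,  0.70392989],
       [ 0.        ,  0.        ,  0.        ,  1.        ]])}
side {'vfov': 54.31572244346794, 'cx': 254.6551895858321, 'cy': 192.16078473353863, 'pose': array([[-0.97888432, -0.12240447,  0.16371511,  0.3504382 ],
       [-0.20332662,  0.66557511, -0.71810031,  0.82521517],
       [-0.02106602, -0.73622477, -0.67640913,  0.8152577 ],
       [ 0.        ,  0.        ,  0.        ,  1.        ]])}
wrist {'vfov': 65.70646984690485, 'cx': 249.87007123396094, 'cy': 188.7953914007601, 'pose': array([[ 0.34084603, -0.8972218 , -0.28074369,  0.28571379],
       [-0.94011845, -0.32565343, -0.10063372, -0.56152233],
       [-0.00113438,  0.29823293, -0.95449245,  0.37266321],
       [ 0.        ,  0.        ,  0.        ,  1.        ]])}
```

View pics/scene0.png

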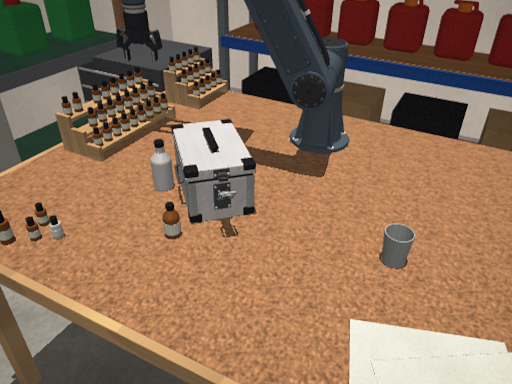

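View pics/side0.png

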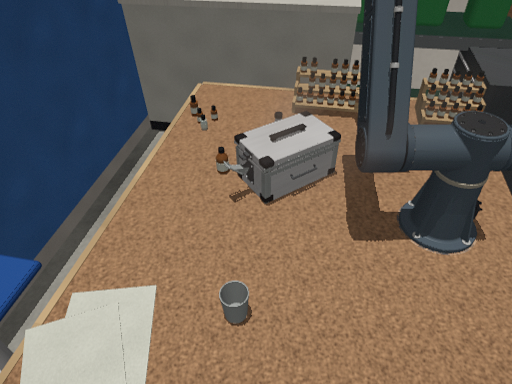

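View pics/wrist0.png

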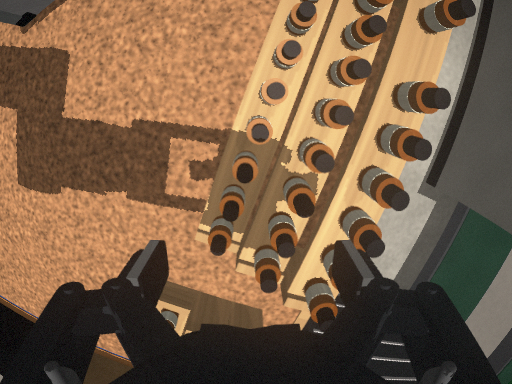

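The box is near scene pixel (212,170) and side pixel (288,155). The latch faces the scene camera at (225,190). Next: zoom in and measure.

```bash
cat > h.py <<'E'
import numpy as np,cv2
V={"scene":(48.02966412928158,264.7308576,188.955336),"side":(54.31572244,254.65518958,192.16078)}
P={n:np.load(f"pics/{n}0p.npy") for n in V}
def f(n): return 192/np.tan(np.radians(V[n][0]/2))
def pt(n,u,v,d):
    F=f(n);c=np.array([(u-V[n][1])/F*d,(v-V[n][2])/F*d,d]);return P[n][:3,:3]@c+P[n][:3,3]
def ray(n,u,v):
    r=pt(n,u,v,1)-P[n][:3,3];return P[n][:3,3],r/np.linalg.norm(r)
def onz(n,u,v,z):
    o,r=ray(n,u,v);return o+r*(z-o[2])/r[2]
def cloud(n,d):
    F=f(n);v,u=np.mgrid[:384,:512]
    c=np.stack([(u-V[n][1])/F*d,(v-V[n][2])/F*d,d],-1)
    return c@P[n][:3,:3].T+P[n][:3,3]
def proj(n,p):
    c=np.linalg.inv(P[n])@np.append(p,1);F=f(n);return c[:2]/c[2]*F+[V[n][1],V[n][2]]
def tri(a,b):
    o1,r1=ray(*a);o2,r2=ray(*b)
    A=np.stack([r1,-r2],1);s=np.linalg.lstsq(A,o2-o1,rcond=None)[0]
    p,q=o1+s[0]*r1,o2+s[1]*r2
    return (p+q)/2,np.linalg.norm(p-q)
E
python3 - <<'E'
import cv2,numpy as np
from h import *
s=cv2.imread("pics/scene0.png");cv2.imwrite("pics/sc_z.png",cv2.resize(s[110:250,140:280],None,fx=4,fy=4,interpolation=cv2.INTER_CUBIC))
s=cv2.imread("pics/side0.png");cv2.imwrite("pics/si_z.png",cv2.resize(s[105:215,205:350],None,fx=5,fy=5,interpolation=cv2.INTER_CUBIC))
for n in V:
    X=cloud(n,np.load(f"pics/{n}0d.npy"))
    z=X[...,2]
    m=(z>0.145)&(z<0.172)&(X[...,0]>0.3)&(X[...,0]<0.9)&(abs(X[...,1])<0.5)
    m=cv2.morphologyEx(m.astype(np.uint8),cv2.MORPH_OPEN,np.ones((3,3)))>0
    nl,lab,st,ce=cv2.connectedComponentsWithStats(m.astype(np.uint8))
    for i in range(1,nl):
        if st[i,4]>300:
            p=X[lab==i];r=cv2.minAreaRect((p[:,:2]*1000).astype(np.float32));print(n,st[i],r,np.median(p[:,2]))
E
```

```text
scene [ 171  119   85   59 3382] ((467.9573059082031, -148.03985595703125), (302.5383605957031, 178.0111083984375), 44.032676696777344) 0.1609692948256064
side [ 234  112  107   56 3086] ((465.7576599121094, -148.22486877441406), (296.5366516113281, 180.00845336914062), 44.370643615722656) 0.15561682073919264
```

View pics/sc_z.png

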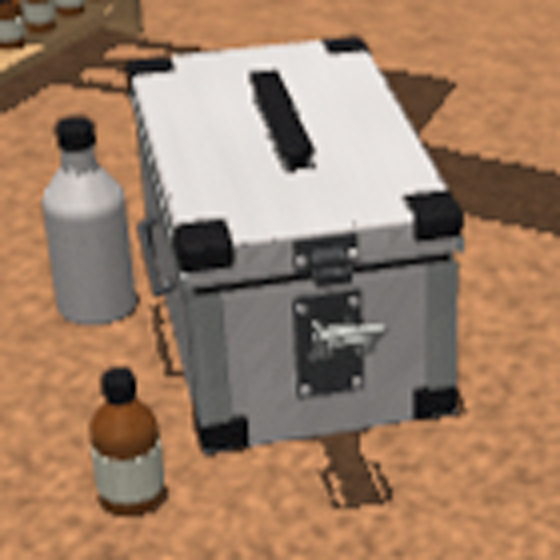

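View pics/si_z.png

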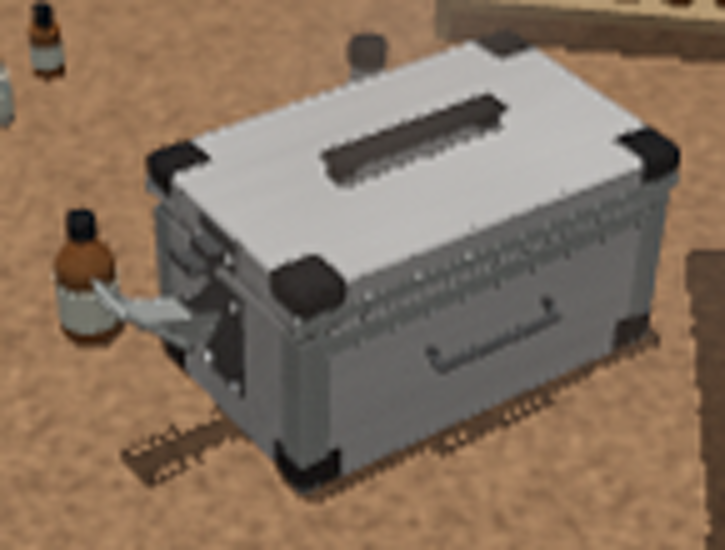

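```bash
cat >> h.py <<'E'
PHI=np.radians(44.2); C=np.array([.467,-.148])
def bx(o,y,z): # o outward of end face, y along box y (box yaw=phi-180) -> world
    out=np.array([np.cos(PHI),np.sin(PHI)]); yb=np.array([out[1],-out[0]])
    return np.append(C+out*(.14+o)+yb*y,z)
def inv(p):
    out=np.array([np.cos(PHI),np.sin(PHI)]); yb=np.array([out[1],-out[0]])
    d=np.array(p)[...,:2]-C
    return np.stack([d@out-.14,d@yb,np.array(p)[...,2]],-1)
def plan(tgt,alpha=None):
    from station import manip
    from scipy.spatial.transform import Rotation as R
    s=manip.sense();M=R.from_quat(s["tool_rot"]).as_matrix()
    a0=np.arctan2(M[1,0],M[0,0])
    d=M.T@(np.array(tgt)-s["tcp_pos"])
    tw=0 if alpha is None else (-(alpha-a0)+np.pi)%(2*np.pi)-np.pi
    print("t",round(s["t"],2),"tcp",s["tcp_pos"].round(4),"box",inv(s["tcp_pos"]).round(4),"alpha",np.degrees(a0).round(2),"F",s["force"].round(1),"gap",round(s["finger_gap"],3))
    print("delta units",(d/.4).round(4),"twist",round(tw/.5,3))
E
python3 - <<'E'
from h import *
for a,b,w in [((172,236),(222,172),"amber base"),((162,188),(0,0),"tin base")]:
    print(w,onz("scene",*a,0),inv(onz("scene",*a,0)), inv(onz("side",*b,0)))
plan(bx(.06,0,.25),PHI)
# depth cloud near latch
for n in V:
    X=cloud(n,np.load(f"pics/{n}0d.npy"));B=inv(X)
    m=(B[...,0]>.012)&(B[...,0]<.15)&(abs(B[...,1])<.035)&(B[...,2]>.03)
    for v,u in np.argwhere(m): print(n,u,v,(B[v,u]*1000).round())
E
```

```text
amber base [ 0.68248581 -0.1306404   0.        ] [0.02658657 0.13778391 0.        ] [0.03127472 0.12766304 0.        ]
tin base [ 0.52024463 -0.29008132  0.        ] [-0.2008825  0.1389799  0.       ] [0.4477264  2.90280797 0.        ]
t 0.15 tcp [ 0.213  -0.587   0.2415] box [-0.6282  0.1376  0.2415] alpha 19.93 F [-0.7  0.7 -0.2] gap 1.002
delta units [ 1.427  -1.0209 -0.019 ] twist -0.847
scene 220 177 [ 21.   8. 151.]
scene 221 177 [ 20.   5. 150.]
scene 222 177 [ 22.   3. 150.]
scene 223 177 [ 25.   1. 152.]
scene 224 177 [ 23.  -1. 150.]
scene 225 177 [ 24.  -4. 150.]
scene 226 177 [ 24.  -6. 150.]
scene 227 177 [ 23.  -9. 149.]
scene 219 178 [ 24.  11. 150.]
scene 220 178 [ 24.   9. 149.]
scene 221 178 [ 24.   6. 149.]
scene 222 178 [ 22.   3. 148.]
scene 223 178 [ 24.   1. 148.]
scene 224 178 [ 20.  -2. 145.]
scene 225 178 [ 22.  -4. 146.]
scene 226 178 [ 23.  -6. 147.]
scene 227 178 [ 24.  -8. 147.]
scene 219 179 [ 24.  11. 147.]
scene 220 179 [ 24.   9. 147.]
scene 221 179 [ 24.   6. 147.]
scene 222 179 [ 23.   4. 145.]
scene 223 179 [ 24.   1. 146.]
scene 224 179 [ 23.  -1
[... 10095 characters left out ...]
 237 172 [ 51. -19. 109.]
side 238 172 [ 48. -19. 108.]
side 239 172 [ 43. -17. 105.]
side 240 172 [ 38. -13.  99.]
side 241 172 [32. -9. 94.]
side 242 172 [ 30. -11.  94.]
side 243 172 [25. -9. 90.]
side 244 172 [ 23. -12.  92.]
side 245 172 [18. -8. 87.]
side 246 172 [ 16. -11.  88.]
side 238 173 [ 47. -17. 103.]
side 239 173 [ 44. -18. 102.]
side 240 173 [ 42. -20. 102.]
side 241 173 [ 37. -18.  99.]
side 242 173 [ 30. -11.  90.]
side 243 173 [ 26. -10.  88.]
side 244 173 [ 23. -11.  87.]
side 245 173 [18. -8. 82.]
side 246 173 [14. -8. 81.]
side 240 174 [ 41. -18.  96.]
side 241 174 [ 38. -19.  95.]
side 242 174 [ 34. -17.  93.]
side 242 175 [ 35. -19.  90.]
side 243 175 [ 31. -18.  88.]
```

Depth shows the loop bar near 73 mm outward and z≈136 mm, with the lever sloping up. The amber bottle is at about box y +130. Now flying in for a close wrist view.

move_arm([
  [0.08, -0.06, -0.01, -0.1, 100],
  [0.16, -0.115, -0.015, -0.2, 100],
  [0.245, -0.175, -0.02, -0.32, 100],
  [0.325, -0.23, -0.02, -0.42, 100],
  [0.405, -0.29, -0.02, -0.53, 100],
  [0.49, -0.35, -0.02, -0.64, 100],
  [0.57, -0.41, -0.02, -0.74, 100],
  [0.65, -0.465, -0.02, -0.845, 100],
])

```text
t: 0.82
tcp_pos: [0.3945, -0.3219, 0.2502]
tool_rot: [0.926, 0.377, -0.0, -0.0]
force: [0.9, -0.4, 1.1]
finger_gap: 0.999
```

```bash
python3 -c "
from h import *
plan(bx(.06,0,.25),PHI)"
```

```text
t 0.82 tcp [ 0.3945 -0.3219  0.2502] box [-0.3132  0.0741  0.2502] alpha 44.27 F [ 0.9 -0.4  1.1] gap 0.999
delta units [ 9.331e-01 -1.842e-01  8.000e-04] twist 0.002
```

move_arm([
  [0.1, -0.02, 0, 0, 100],
  [0.2, -0.04, 0, 0, 100],
  [0.3, -0.06, 0, 0, 100],
  [0.4, -0.08, 0, 0, 100],
  [0.5, -0.1, 0, 0, 100],
  [0.6, -0.12, 0, 0, 100],
  [0.7, -0.14, 0, 0, 100],
  [0.8, -0.16, 0, 0, 100],
])

```text
t: 1.48
tcp_pos: [0.5798, -0.0533, 0.2501]
tool_rot: [0.927, 0.376, -0.0, -0.0]
force: [0.3, -1.0, -0.0]
finger_gap: 1.003
```

move_arm([
  [0.09, -0.015, 0, 0, 100],
  [0.13, -0.025, 0, 0, 100],
  [0.13, -0.025, 0, 0, 100],
  [0.13, -0.025, 0, 0, 100],
  [0.13, -0.025, 0, 0, 100],
  [0.13, -0.025, 0, 0, 100],
  [0.13, -0.025, 0, 0, 100],
  [0.13, -0.025, 0, 0, 100],
])

```text
t: 2.15
tcp_pos: [0.6091, -0.0131, 0.2504]
tool_rot: [0.927, 0.375, -0.0, 0.0]
force: [0.8, -0.0, 0.2]
finger_gap: 0.999
```

```bash
cat >> h.py <<'E'
def wray(c,u,v):
    F=192/np.tan(np.radians(c["vfov"]/2));du,dv=u-c["cx"],v-c["cy"];r=np.hypot(du,dv);t=r/F
    k=np.sin(t)/np.maximum(r,1e-9)
    d=np.stack([du*k,dv*k,np.cos(t)],-1)
    return d@c["pose"][:3,:3].T
def wcloud(c,d):
    v,u=np.mgrid[:384,:512].astype(float)
    r=wray(c,u,v); ax=c["pose"][:3,2]
    return c["pose"][:3,3]+r*(d/(r@ax))[...,None]
def wsnap(tag):
    from station import manip
    c=manip.get_calibration("wrist");p,d=manip.snapshot("wrist")
    cv2.imwrite(f"pics/{tag}.png",p[:,:,::-1]);np.savez(f"pics/{tag}.npz",d=d,**c)
    return c,p,d
E
python3 -c "
from h import *
plan(bx(.06,0,.25),PHI)
c,p,d=wsnap('w1')
cv2.imwrite('pics/w1z.png',cv2.resize(p[:,:,::-1][100:300,150:350],None,fx=3,fy=3,interpolation=cv2.INTER_CUBIC))"
```

```text
t 2.15 tcp [ 0.6091 -0.0131  0.2504] box [0.0559 0.0023 0.2504] alpha 44.03 F [ 0.8 -0.   0.2] gap 0.999
delta units [ 0.0101 -0.0059  0.0011] twist -0.006
```

View pics/w1.png

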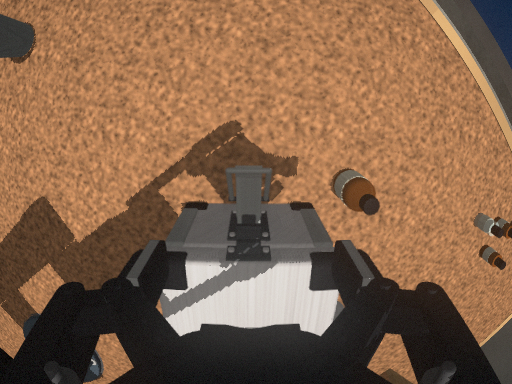

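View pics/w1z.png

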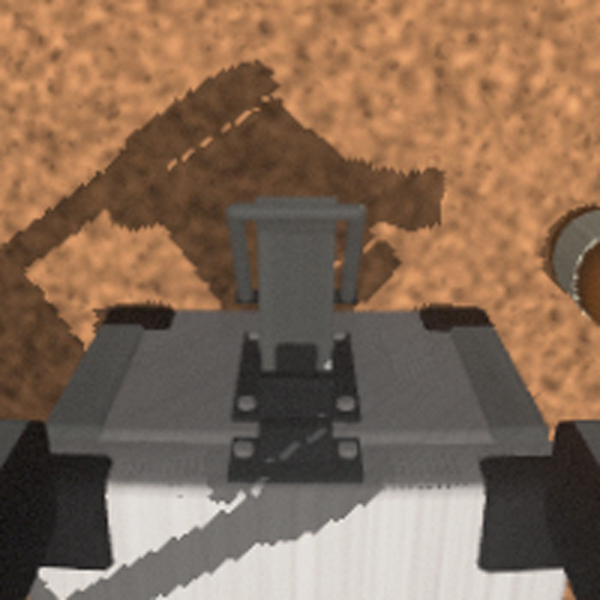

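The wrist view shows the loop folded along the lever, with the bar at zoom row ~212 (cols 232–362) just short of the lever tip. Next I read the cloud.

```bash
python3 -c "
from h import *
z=np.load('pics/w1.npz');c=dict(vfov=float(z['vfov']),cx=float(z['cx']),cy=float(z['cy']),pose=z['pose'])
B=inv(wcloud(c,z['d']))*1000
for col in (229,231,250,268,270):
  print(col,[tuple(B[r,col].round().astype(int)) for r in range(163,208,2)])
print('keeper',[tuple(B[r,250].round().astype(int)) for r in range(205,265,2)])
for r in (168,170,172): print(r,[tuple(B[r,k].round().astype(int)) for k in range(222,278,3)])
# lid edges: end face corners
m=(B[...,2]>148)&(B[...,2]<166)&(B[...,0]<20)&(abs(B[...,1])<100)
p=B[m];print(p[:,0].max(),p[:,1].min(),p[:,1].max())
for r in (275,300,320): 
  k=np.where(m[r])[0];print(r,k.min(),k.max(),B[r,k.min()].round(),B[r,k.max()].round())
"
```

```text
229 [(np.int64(49), np.int64(-24), np.int64(-1)), (np.int64(46), np.int64(-24), np.int64(0)), (np.int64(75), np.int64(-14), np.int64(134)), (np.int64(74), np.int64(-14), np.int64(136)), (np.int64(72), np.int64(-14), np.int64(136)), (np.int64(69), np.int64(-14), np.int64(134)), (np.int64(67), np.int64(-15), np.int64(133)), (np.int64(65), np.int64(-15), np.int64(130)), (np.int64(62), np.int64(-15), np.int64(126)), (np.int64(59), np.int64(-15), np.int64(123)), (np.int64(57), np.int64(-16), np.int64(121)), (np.int64(54), np.int64(-16), np.int64(120)), (np.int64(51), np.int64(-16), np.int64(115)), (np.int64(48), np.int64(-16), np.int64(113)), (np.int64(45), np.int64(-17), np.int64(110)), (np.int64(42), np.int64(-17), np.int64(105)), (np.int64(39), np.int64(-17), np.int64(102)), (np.int64(35), np.int64(-18), np.int64(98)), (np.int64(32), np.int64(-18), np.int64(94)), (np.int64(-4), np.int64(-25), np.int64(0)), (np.int64(-6), np.int64(-25), np.int64(3)), (np.int64(-6), np.int64(-24), np.int64(12)), (np.int64(-5), np.int64(-24), np.int64(20))]
231 [(np.int64(49), np.int64(-21), np.int64(0)),
[... 7438 characters left out ...]
, np.int64(136)), (np.int64(71), np.int64(0), np.int64(136)), (np.int64(71), np.int64(3), np.int64(136)), (np.int64(71), np.int64(5), np.int64(137)), (np.int64(71), np.int64(8), np.int64(136)), (np.int64(71), np.int64(10), np.int64(137)), (np.int64(71), np.int64(13), np.int64(135)), (np.int64(71), np.int64(16), np.int64(136)), (np.int64(71), np.int64(18), np.int64(137)), (np.int64(71), np.int64(21), np.int64(136)), (np.int64(36), np.int64(34), np.int64(-1)), (np.int64(36), np.int64(38), np.int64(-1))]
10.099829751987283 -87.05026521872733 89.26969180527777
275 168 332 [-18. -71. 162.] [-18.  78. 162.]
300 160 336 [-50. -84. 159.] [-51.  87. 159.]
320 167 332 [-76. -81. 160.] [-79.  88. 157.]
```

```bash
cat >> h.py <<'E'
_o=np.array([np.cos(PHI),np.sin(PHI)])
C=C-_o*.0055+np.array([_o[1],-_o[0]])*.002
E
python3 -c "
from h import *
plan(bx(.078,0,.1295),PHI)
plan(bx(.078,0,.155),PHI)
"
```

```text
t 2.2 tcp [ 0.6092 -0.0129  0.2505] box [0.0616 0.0003 0.2505] alpha 44.04 F [ 0.2 -0.2  0.3] gap 1.002
delta units [ 0.041  -0.0009  0.3024] twist -0.005
t 2.2 tcp [ 0.6092 -0.0129  0.2505] box [0.0616 0.0003 0.2505] alpha 44.04 F [ 0.2 -0.2  0.3] gap 1.002
delta units [ 0.041  -0.0009  0.2386] twist -0.005
```

move_arm([
  [0.041, -0.001, 0.05, -0.005, 100],
  [0.041, -0.001, 0.12, -0.005, 100],
  [0.041, -0.001, 0.19, -0.005, 90],
  [0.041, -0.001, 0.24, -0.005, 80],
  [0.041, -0.001, 0.27, -0.005, 75],
  [0.041, -0.001, 0.29, -0.005, 70],
  [0.041, -0.001, 0.3, -0.005, 70],
  [0.041, -0.001, 0.3, -0.005, 70],
], force=25)

```text
t: 2.87
tcp_pos: [0.6211, -0.0005, 0.1302]
tool_rot: [0.926, 0.377, -0.0, -0.0]
force: [-0.5, -0.4, 0.2]
finger_gap: 0.697
```

```bash
python3 -c "
from h import *
plan(bx(.078,0,.1295),PHI)
c,p,d=wsnap('w2')
cv2.imwrite('pics/w2z.png',cv2.resize(p[:,:,::-1][130:330,130:370],None,fx=3,fy=3,interpolation=cv2.INTER_CUBIC))"
```

```text
t 2.87 tcp [ 6.211e-01 -5.000e-04  1.302e-01] box [ 0.0789 -0.0003  0.1302] alpha 44.26 F [-0.5 -0.4  0.2] gap 0.697
delta units [-0.0022  0.0008  0.0017] twist 0.002
```

View pics/w2z.png

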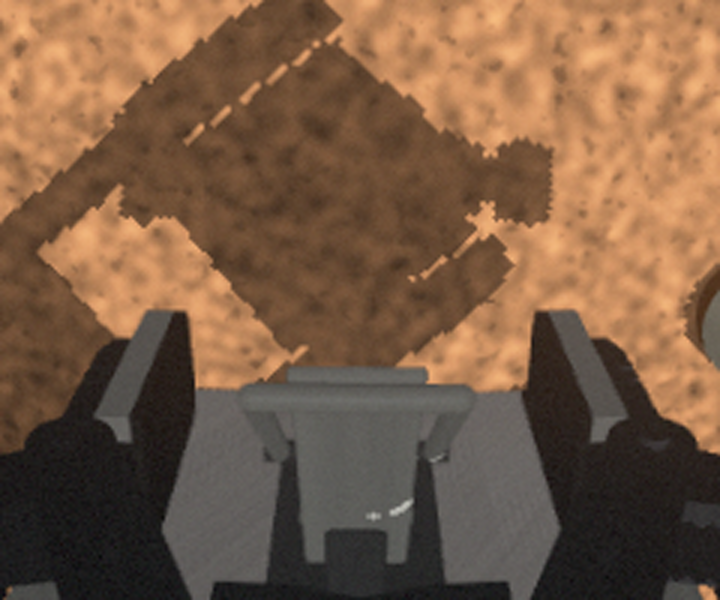

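The loop bar (zoom cols 240–475, row ~398) is centred between the pads, so I close.

move_arm([
  [0, 0, 0, 0, 55],
  [0, 0, 0, 0, 50],
  [0, 0, 0, 0, 40],
  [0, 0, 0, 0, 35],
  [0, 0, 0, 0, 30],
  [0, 0, 0, 0, 30],
  [0, 0, 0, 0, 30],
  [0, 0, 0, 0, 30],
], force=30)

```text
t: 3.58
tcp_pos: [0.6211, 0.0, 0.1304]
tool_rot: [0.926, 0.377, 0.0, -0.0]
force: [0.2, 3.7, 1.4]
finger_gap: 0.449
```

```bash
python3 -c "
from h import *
plan(bx(.078,0,.1295),PHI)
c,p,d=wsnap('w3')
cv2.imwrite('pics/w3z.png',cv2.resize(p[:,:,::-1][130:330,130:370],None,fx=3,fy=3,interpolation=cv2.INTER_CUBIC))"
```

```text
t 3.58 tcp [0.6211 0.     0.1304] box [ 0.0792 -0.0007  0.1304] alpha 44.28 F [0.2 3.7 1.4] gap 0.449
delta units [-0.0029  0.0017  0.0022] twist 0.003
```

View pics/w3z.png

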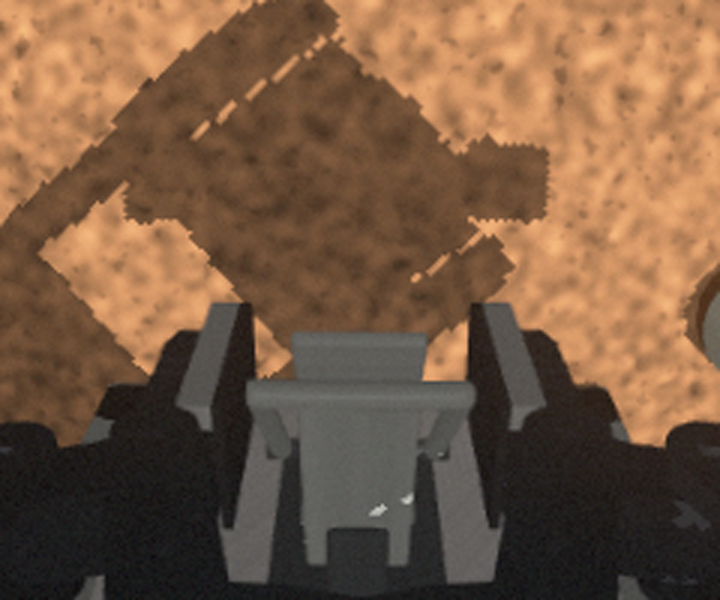

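```bash
python3 -c "
from h import *
z=np.load('pics/w3.npz');c=dict(vfov=float(z['vfov']),cx=float(z['cx']),cy=float(z['cy']),pose=z['pose'])
B=inv(wcloud(c,z['d']))*1000
for col in (240,250,260):
  print(col,[tuple(B[r,col].round().astype(int).tolist()) for r in range(238,275,2)])
r=261;print([tuple(B[r,k].round().astype(int).tolist()) for k in range(205,295,4)])
"
```

```text
240 [(24, -9, 1), (21, -9, -1), (84, -5, 124), (83, -5, 124), (82, -5, 125), (79, -5, 122), (78, -5, 122), (76, -5, 120), (73, -5, 117), (71, -5, 117), (80, -5, 133), (79, -5, 134), (78, -5, 134), (77, -5, 135), (63, -5, 115), (61, -5, 114), (59, -5, 113), (58, -5, 113), (56, -5, 113)]
250 [(23, 1, 0), (21, 1, -1), (84, 0, 125), (83, 0, 124), (82, 0, 125), (80, 0, 124), (77, 0, 121), (76, 0, 121), (73, 0, 118), (72, 0, 117), (80, 0, 133), (79, 0, 133), (78, 0, 135), (78, 0, 136), (76, 0, 135), (62, 0, 115), (59, 0, 113), (57, 0, 112), (56, 0, 112)]
260 [(23, 11, -1), (21, 11, 0), (84, 6, 124), (83, 6, 125), (82, 6, 124), (80, 6, 123), (78, 6, 123), (156, 0, 262), (73, 6, 118), (72, 6, 117), (79, 5, 133), (79, 5, 134), (78, 5, 134), (77, 5, 134), (63, 6, 115), (62, 6, 114), (60, 6, 114), (58, 6, 113), (57, 6, 114)]
[(90, -19, 154), (83, -19, 142), (78, -18, 134), (78, -16, 133), (78, -14, 134), (78, -12, 134), (79, -10, 135), (79, -8, 135), (78, -6, 133), (79, -4, 134), (79, -2, 135), (79, 0, 135), (79, 2, 134), (79, 4, 135), (79, 6, 134), (79, 8, 135), (78, 10, 134), (78, 12, 134), (79, 14, 135), (77, 16, 133), (78, 18, 134), (80, 19, 137), (88, 19, 150)]
```

The grip holds and the bar sits at about TCP + (−1, +2) mm. I carry it up and inward along the arc.

move_arm([
  [-0.01, 0, -0.012, 0, 30],
  [-0.02, 0, -0.024, 0, 30],
  [-0.032, 0, -0.035, 0, 30],
  [-0.045, 0, -0.044, 0, 30],
  [-0.057, 0, -0.049, 0, 30],
  [-0.07, 0, -0.0525, 0, 30],
  [-0.082, 0, -0.054, 0, 30],
  [-0.095, 0, -0.055, 0, 30],
])

```text
t: 4.3
tcp_pos: [0.5935, -0.0267, 0.1529]
tool_rot: [0.926, 0.377, 0.0, -0.0]
force: [-0.0, 4.1, 1.1]
finger_gap: 0.446
```

```bash
cat > look.py <<'E'
from h import *;import sys
tag=sys.argv[1]
plan(bx(.022,0,.153),PHI)
c,p,d=wsnap(tag)
cv2.imwrite(f'pics/{tag}z.png',cv2.resize(p[:,:,::-1][170:350,130:370],None,fx=3,fy=3,interpolation=cv2.INTER_CUBIC))
B=inv(wcloud(c,d))*1000
for col in (240,250,260):
  print(col,[tuple(B[r,col].round().astype(int).tolist()) for r in range(180,345,3) if B[r,col,2]>80])
E
python3 look.py w4
```

```text
t 4.3 tcp [ 0.5935 -0.0267  0.1529] box [ 0.0407 -0.0008  0.1529] alpha 44.26 F [-0.   4.1  1.1] gap 0.446
delta units [-0.0468  0.002  -0.0003] twist 0.002
240 [(70, -5, 143), (69, -5, 143), (66, -5, 140), (62, -5, 134), (59, -5, 130), (56, -5, 128), (54, -5, 128), (52, -5, 126), (49, -6, 124), (46, -6, 122), (43, -6, 120), (41, -6, 119), (38, -6, 117), (34, -6, 114), (31, -6, 112), (28, -6, 110), (24, -6, 107), (22, -6, 108), (19, -6, 106), (17, -7, 106), (42, -5, 154), (41, -5, 156), (40, -5, 156), (30, -5, 143), (30, -5, 147), (28, -5, 147), (22, -5, 140), (20, -5, 141), (18, -5, 141), (16, -6, 141), (16, -5, 144), (15, -5, 146), (15, -5, 148), (14, -5, 150), (10, -5, 148), (8, -5, 147), (5, -6, 147), (4, -6, 148), (3, -5, 151), (3, -5, 153), (4, -5, 157), (2, -5, 157), (1, -5, 158), (-1, -5, 159), (51, -3, 215), (50, -3, 216), (52, -3, 219), (52, -3, 220), (53, -3, 222), (53, -3, 223)]
250 [(70, 0, 144), (68, 0, 143), (65, 0, 139), (62, 0, 135), (59, 0, 131), (57, 0, 129), (54, 0, 128), (52, 0, 126), (49, 0, 124), (46, 0, 123), (43, 0, 120), (40, 0, 118), (38, 0, 117), (34, 0, 1
[... 497 characters left out ...]
3)]
260 [(70, 5, 143), (69, 5, 144), (65, 5, 139), (62, 6, 135), (59, 6, 131), (57, 6, 129), (54, 6, 128), (51, 6, 126), (49, 6, 125), (46, 6, 122), (44, 6, 121), (41, 6, 119), (38, 6, 117), (34, 7, 115), (31, 7, 111), (28, 7, 109), (25, 7, 108), (21, 7, 105), (17, 7, 103), (13, 7, 100), (42, 5, 154), (42, 5, 157), (40, 5, 156), (30, 6, 143), (30, 6, 147), (29, 6, 148), (117, 0, 284), (20, 6, 141), (18, 6, 140), (14, 6, 139), (15, 6, 142), (15, 6, 146), (15, 6, 149), (13, 6, 148), (10, 6, 148), (7, 6, 147), (6, 6, 148), (4, 6, 149), (4, 6, 151), (4, 6, 154), (3, 6, 156), (2, 6, 157), (1, 6, 159), (0, 6, 160), (51, 3, 215), (51, 3, 217), (52, 3, 219), (52, 3, 221), (52, 3, 222), (52, 3, 223)]
```

View pics/w4z.png

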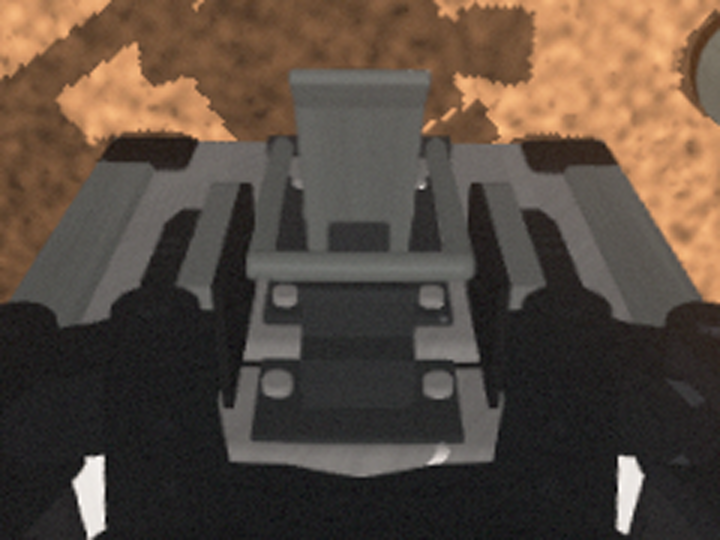

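The loop swings along freely and the bar is at (40.5, 154), aligned with the keeper. Next it goes over the lip and down.

move_arm([
  [-0.012, 0, 0, 0, 30],
  [-0.024, 0, 0, 0, 30],
  [-0.036, 0, 0.001, 0, 30],
  [-0.0465, 0, 0.002, 0, 30],
  [-0.0465, 0, 0.002, 0, 30],
  [-0.0465, 0, 0.01, 0, 30],
  [-0.0465, 0, 0.018, 0, 30],
  [-0.0465, 0, 0.024, 0, 30],
])

```text
t: 5.02
tcp_pos: [0.5799, -0.0398, 0.1425]
tool_rot: [0.926, 0.377, -0.001, -0.0]
force: [-3.4, 2.7, 3.3]
finger_gap: 0.445
```

```bash
python3 look.py w5
```

```text
t 5.02 tcp [ 0.5799 -0.0398  0.1425] box [ 0.0218 -0.0009  0.1425] alpha 44.31 F [-3.4  2.7  3.3] gap 0.445
delta units [ 0.0004  0.0022 -0.0263] twist 0.004
240 [(51, -6, 104), (49, -6, 103), (47, -6, 102), (45, -6, 103), (43, -6, 104), (42, -6, 104), (39, -6, 104), (38, -6, 104), (35, -6, 103), (33, -6, 103), (32, -6, 104), (30, -6, 104), (28, -6, 104), (26, -6, 103), (25, -6, 106), (23, -6, 108), (21, -6, 108), (19, -6, 107), (17, -6, 108), (15, -6, 108), (29, -5, 138), (30, -5, 143), (30, -5, 147), (29, -5, 148), (25, -5, 144), (24, -5, 145), (23, -5, 147), (17, -5, 140), (15, -5, 140), (16, -5, 144), (15, -5, 145), (16, -5, 149), (13, -5, 148), (11, -5, 148), (10, -5, 148), (7, -5, 148), (6, -5, 148), (4, -5, 149), (4, -5, 151), (5, -5, 155), (4, -5, 156), (2, -5, 156), (1, -5, 158), (1, -5, 159), (-1, -5, 159), (-3, -5, 159), (-5, -5, 159), (-7, -5, 160), (-9, -5, 160), (32, -3, 205), (32, -3, 207), (33, -3, 209), (33, -3, 210), (33, -3, 211), (34, -3, 213)]
250 [(51, 0, 104), (49, 0, 104), (47, 0, 104), (45, 0, 103), (43, 0, 104), (41, 0, 103), (39, 0, 103), (38, 0, 104), (35,
[... 709 characters left out ...]
, 6, 103), (41, 6, 104), (40, 6, 104), (37, 6, 103), (36, 6, 104), (33, 6, 103), (31, 6, 103), (30, 6, 104), (28, 6, 104), (26, 6, 103), (24, 6, 104), (22, 6, 105), (21, 6, 107), (18, 6, 106), (16, 7, 104), (13, 7, 104), (29, 5, 139), (30, 5, 144), (30, 5, 147), (29, 5, 148), (25, 5, 144), (24, 5, 145), (23, 5, 146), (17, 5, 140), (16, 5, 141), (15, 5, 142), (15, 5, 145), (15, 5, 148), (13, 5, 148), (11, 5, 148), (9, 5, 147), (8, 5, 148), (5, 5, 147), (4, 5, 149), (4, 5, 151), (4, 5, 153), (3, 5, 155), (3, 5, 157), (2, 5, 158), (1, 5, 159), (-1, 5, 159), (-2, 5, 160), (-4, 5, 160), (-6, 5, 161), (-9, 5, 160), (33, 3, 205), (33, 3, 207), (33, 3, 209), (33, 3, 209), (34, 3, 212), (34, 3, 213)]
```

View pics/w5z.png

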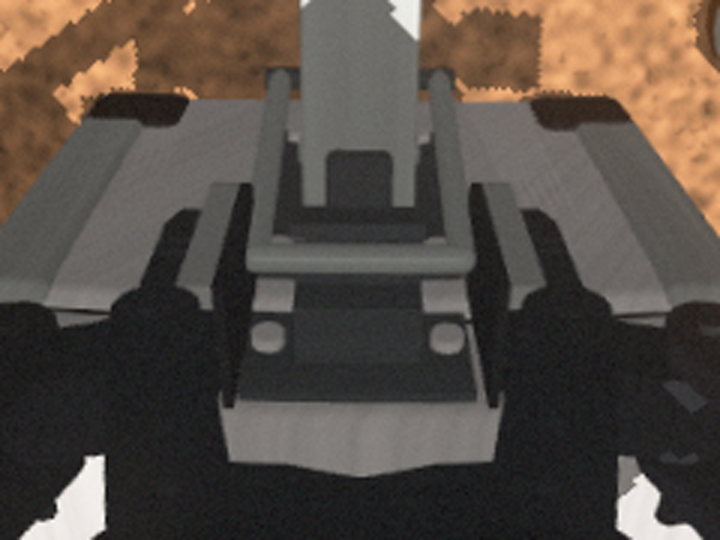

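The bar is in the groove at (23.5, 143.5) and the lever is near horizontal. I release and rise straight up.

move_arm([
  [0, 0, 0, 0, 50],
  [0, 0, 0, 0, 65],
  [0, 0, 0, 0, 80],
  [0, 0, 0, 0, 90],
  [0, 0, -0.04, 0, 100],
  [0, 0, -0.1, 0, 100],
  [0, 0, -0.18, 0, 100],
  [0.05, 0, -0.25, 0, 100],
])

```text
t: 5.73
tcp_pos: [0.5932, -0.0277, 0.2438]
tool_rot: [0.927, 0.376, -0.001, 0.0]
force: [0.2, 0.5, -1.0]
finger_gap: 0.999
```

```bash
python3 look.py w6
python3 - <<'E'
import cv2
p=cv2.imread("pics/w6.png");cv2.imwrite("pics/w6y.png",cv2.resize(p[120:300,150:390],None,fx=3,fy=3,interpolation=cv2.INTER_CUBIC))
E
```

```text
t 5.73 tcp [ 0.5932 -0.0277  0.2438] box [ 3.990e-02 -2.000e-04  2.438e-01] alpha 44.13 F [ 0.2  0.5 -1. ] gap 0.999
delta units [-0.044   0.0008  0.2272] twist -0.002
240 [(40, -9, 103), (37, -9, 103), (34, -9, 103), (31, -9, 103), (28, -9, 105), (25, -9, 103), (21, -9, 102), (19, -9, 103), (30, -7, 142), (29, -7, 147), (26, -7, 145), (24, -7, 147), (18, -8, 140), (16, -8, 140), (16, -8, 146), (14, -8, 148), (11, -8, 148), (8, -8, 148), (5, -8, 148), (4, -8, 151), (3, -7, 156), (1, -7, 157), (0, -7, 159), (-3, -7, 160), (-5, -7, 160), (-9, -7, 160), (-12, -8, 160), (-14, -8, 161), (-17, -8, 160), (-20, -8, 160), (-24, -8, 159), (-27, -8, 160), (-30, -8, 160), (-33, -8, 160), (-37, -8, 159), (-39, -8, 161), (-43, -8, 160), (-47, -8, 159), (-50, -8, 160), (-54, -8, 160), (-57, -8, 160), (-61, -8, 159), (-65, -8, 159), (-68, -9, 159), (-73, -9, 159), (-77, -9, 158), (-81, -9, 158), (-85, -9, 159), (-77, -8, 171), (49, -2, 305), (50, -2, 307), (50, -2, 309), (51, -2, 310), (52, -2, 313), (52, -2, 314)]
250 [(40, 1, 103), (37, 1, 102), (34, 1, 103), (31, 1, 104), (28, 1, 104), (26, 1, 10
[... 823 characters left out ...]
11, 104), (30, 9, 143), (30, 9, 148), (25, 9, 143), (24, 9, 146), (18, 9, 140), (15, 9, 139), (15, 9, 146), (13, 9, 148), (11, 9, 148), (8, 9, 148), (5, 9, 148), (3, 9, 150), (4, 9, 156), (1, 9, 158), (0, 9, 160), (-3, 9, 160), (-6, 9, 160), (-8, 9, 161), (-12, 9, 160), (-15, 9, 159), (-17, 9, 160), (-20, 9, 160), (-25, 9, 159), (-27, 9, 159), (-30, 9, 160), (-34, 10, 159), (-37, 10, 160), (-39, 10, 161), (-43, 10, 160), (-47, 10, 159), (-51, 10, 159), (-55, 10, 158), (-58, 10, 159), (-62, 10, 158), (-65, 10, 159), (-68, 10, 160), (-73, 10, 158), (-78, 10, 158), (-80, 10, 159), (-85, 10, 159), (-78, 10, 171), (51, 4, 306), (50, 4, 307), (51, 4, 309), (52, 4, 311), (51, 4, 312), (52, 4, 314)]
```

View pics/w6y.png

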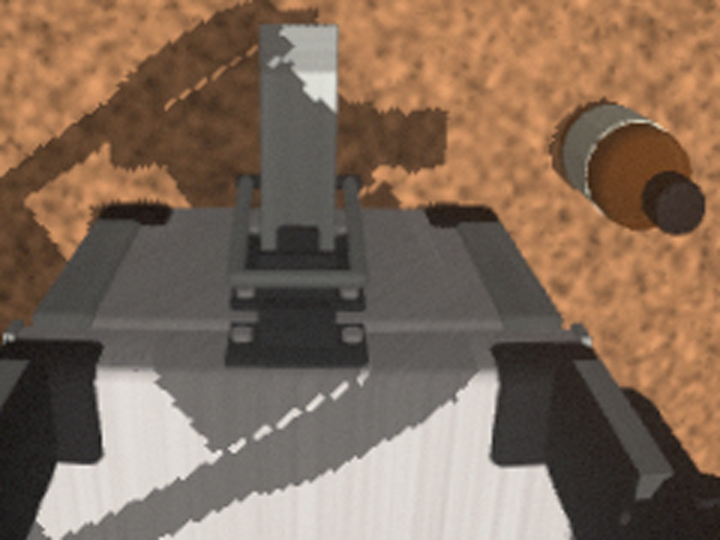

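Hooked: the bar lies across the keeper (zoom row ~283) and the lever is out nearly straight. Before pushing I measure the open fingertip extent in the tool frame.

Run:
```python
from h import *
z=np.load('pics/w6.npz');c=dict(vfov=float(z['vfov']),cx=float(z['cx']),cy=float(z['cy']),pose=z['pose'])
B=inv(wcloud(c,z['d']))*1000
T=np.array([39.9,-.2,243.8]); D=B-T   # o=tool x, y=-tool y?, z up
m=(D[...,2]>-40)&(D[...,2]<70)&(z['d']>0)&(abs(D[...,0])<30)
p=D[m];print(len(p))
for lo in range(-40,70,6):
    q=p[(p[:,2]>=lo)&(p[:,2]<lo+6)]
    if len(q): 
        L=q[q[:,1]<0];R=q[q[:,1]>0]
        print(lo,len(q),[ (X[:,1].min().round(),X[:,1].max().round(),X[:,0].min().round(),X[:,0].max().round()) for X in (L,R) if len(X)])
```

```text
16538
-4 9 [(np.float64(-42.0), np.float64(-42.0), np.float64(-3.0), np.float64(8.0)), (np.float64(44.0), np.float64(44.0), np.float64(4.0), np.float64(7.0))]
2 313 [(np.float64(-48.0), np.float64(-41.0), np.float64(-11.0), np.float64(12.0)), (np.float64(43.0), np.float64(50.0), np.float64(-11.0), np.float64(12.0))]
8 537 [(np.float64(-55.0), np.float64(-41.0), np.float64(-11.0), np.float64(12.0)), (np.float64(43.0), np.float64(58.0), np.float64(-11.0), np.float64(12.0))]
14 600 [(np.float64(-56.0), np.float64(-41.0), np.float64(-11.0), np.float64(12.0)), (np.float64(43.0), np.float64(57.0), np.float64(-11.0), np.float64(12.0))]
20 688 [(np.float64(-55.0), np.float64(-41.0), np.float64(-11.0), np.float64(12.0)), (np.float64(43.0), np.float64(58.0), np.float64(-11.0), np.float64(12.0))]
26 756 [(np.float64(-56.0), np.float64(-41.0), np.float64(-11.0), np.float64(12.0)), (np.float64(43.0), np.float64(58.0), np.float64(-11.0), np.float64(13.0))]
32 595 [(np.float64(-55.0), np.float64(-41.0), np.float64(-5.0), np.float64(13.0)), (np.float64(43.0), np.float64(57.0), np.float64(-7.0), np.f
[... 266 characters left out ...]
4(41.0), np.float64(74.0), np.float64(6.0), np.float64(15.0))]
50 3037 [(np.float64(-74.0), np.float64(-36.0), np.float64(-12.0), np.float64(15.0)), (np.float64(38.0), np.float64(76.0), np.float64(-12.0), np.float64(15.0))]
56 2871 [(np.float64(-73.0), np.float64(-2.0), np.float64(-12.0), np.float64(19.0)), (np.float64(6.0), np.float64(75.0), np.float64(-12.0), np.float64(18.0))]
62 3641 [(np.float64(-73.0), np.float64(-0.0), np.float64(-12.0), np.float64(19.0)), (np.float64(0.0), np.float64(74.0), np.float64(-12.0), np.float64(19.0))]
68 1850 [(np.float64(-71.0), np.float64(-0.0), np.float64(-12.0), np.float64(19.0)), (np.float64(0.0), np.float64(73.0), np.float64(-12.0), np.float64(19.0))]
```

Hooked; now I turn a quarter so the open gripper's inner finger can press the lever while the body stays outboard of the box.

move_arm([
  [0.03, 0, 0, -0.2, 100],
  [0.06, 0, 0, -0.4, 100],
  [0.09, 0, 0, -0.6, 100],
  [0.12, 0, 0, -0.8, 100],
  [0.15, 0, 0, -1, 100],
  [0.18, 0, 0, -1, 100],
  [0.21, 0, 0, -1, 100],
  [0.23, 0, 0, -1, 100],
])

```text
t: 6.45
tcp_pos: [0.6619, 0.0392, 0.2427]
tool_rot: [0.805, 0.594, 0.0, 0.0]
force: [0.4, 1.0, 0.4]
finger_gap: 0.996
```

move_arm([
  [0, 0, 0, -0.25, 100],
  [0, 0, 0, -0.5, 100],
  [0, 0, 0, -0.75, 100],
  [0, 0, 0, -1, 100],
  [0, 0, 0, -1, 100],
  [0, 0, 0, -1, 100],
  [0, 0, 0, -1, 100],
  [0, 0, 0, -1, 100],
])

```text
t: 7.12
tcp_pos: [0.6608, 0.0384, 0.2427]
tool_rot: [0.633, 0.774, -0.0, 0.0]
force: [-1.2, -0.2, -0.1]
finger_gap: 0.999
```

move_arm([
  [0, 0, 0, -0.25, 100],
  [0, 0, 0, -0.5, 100],
  [0, 0, 0, -0.75, 100],
  [0, 0, 0, -1, 100],
  [0, 0, 0, -1, 100],
  [0, 0, 0, -1, 100],
  [0, 0, 0, -1, 100],
  [0, 0, 0, -1, 100],
])

```text
t: 7.78
tcp_pos: [0.6607, 0.0384, 0.2427]
tool_rot: [0.422, 0.907, 0.0, 0.0]
force: [-1.0, 0.6, 0.1]
finger_gap: 0.997
```

```bash
python3 -c "
from h import *
plan(bx(.1325,0,.13),PHI+np.pi/2)
print('beaker',inv(onz('side',235,320,0)))"
```

```text
t 7.78 tcp [0.6607 0.0384 0.2427] box [ 0.1343 -0.0006  0.2427] alpha 130.09 F [-1.   0.6  0.1] gap 0.997
delta units [-0.0019 -0.0045  0.2818] twist -0.143
beaker [ 0.27530389 -0.37192162  0.        ]
```

move_arm([
  [-0.002, -0.004, 0.05, -0.143, 100],
  [-0.002, -0.004, 0.11, -0.143, 100],
  [-0.002, -0.004, 0.17, -0.143, 100],
  [-0.002, -0.004, 0.22, -0.143, 100],
  [-0.002, -0.004, 0.26, -0.143, 100],
  [-0.002, -0.004, 0.28, -0.143, 100],
  [-0.002, -0.004, 0.28, -0.143, 100],
  [-0.002, -0.004, 0.28, -0.143, 100],
])

```text
t: 8.45
tcp_pos: [0.6602, 0.0368, 0.1308]
tool_rot: [0.388, 0.921, 0.0, 0.0]
force: [0.1, 0.8, 0.5]
finger_gap: 0.996
```

Run:
```python
from h import *
plan(bx(.131,0,.078),PHI+np.pi/2)
from station import manip
p,d=manip.snapshot("wrist")
cv2.imwrite("pics/w7.png",p[:,:,::-1])
p,d=manip.snapshot("side")
cv2.imwrite("pics/s7.png",cv2.resize(p[:,:,::-1][80:230,160:340],None,fx=4,fy=4,interpolation=cv2.INTER_CUBIC))
```

```text
t 8.45 tcp [0.6602 0.0368 0.1308] box [0.1328 0.0002 0.1308] alpha 134.28 F [0.1 0.8 0.5] gap 0.996
delta units [ 0.0006 -0.0046  0.1321] twist 0.003
```

View pics/w7.png

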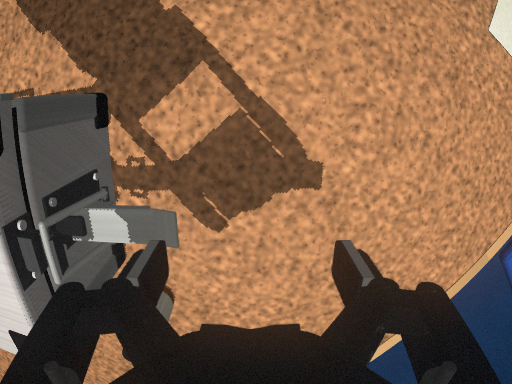

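View pics/s7.png

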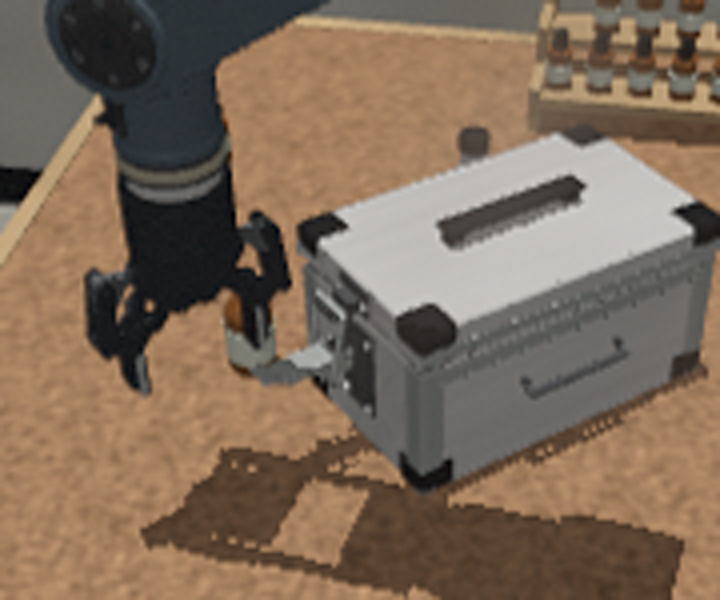

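The inner finger is over the lever's end. I push down along its arc.

move_arm([
  [0, 0, 0.04, 0, 100],
  [0, 0, 0.075, 0, 100],
  [0, -0.001, 0.095, 0, 100],
  [0, -0.003, 0.115, 0, 100],
  [0, -0.005, 0.132, 0, 100],
  [0, -0.012, 0.153, 0, 100],
  [0, -0.0195, 0.1745, 0, 100],
  [0, -0.0195, 0.1745, 0, 100],
])

```text
t: 9.22
tcp_pos: [0.6533, 0.0308, 0.0593]
tool_rot: [0.388, 0.922, -0.001, -0.001]
force: [0.0, -0.3, 0.6]
finger_gap: 0.997
```

```bash
cat > look2.py <<'E'
from h import *;import sys
t=sys.argv[1]
plan(bx(.118,0,.051),PHI+np.pi/2)
from station import manip
a=manip.snapshot("wrist")[0][:,:,::-1][130:384,0:300]
p,d=manip.snapshot("side");b=p[:,:,::-1][110:210,190:310]
p2,d2=manip.snapshot("scene");e=p2[:,:,::-1][110:220,180:290]
r=lambda i,h:cv2.resize(i,(int(i.shape[1]*h/i.shape[0]),h),interpolation=cv2.INTER_CUBIC)
cv2.imwrite(f"pics/{t}.png",np.vstack([np.hstack([r(b,290),r(e,290)]),np.pad(r(a,290),((0,0),(0,0),(0,0)))[:, :].copy() if False else cv2.copyMakeBorder(r(a,290),0,0,0,r(b,290).shape[1]+r(e,290).shape[1]-r(a,290).shape[1],cv2.BORDER_CONSTANT)]))
E
python3 look2.py m1
```

```text
t 9.22 tcp [0.6533 0.0308 0.0593] box [ 0.1237 -0.0003  0.0593] alpha 134.31 F [ 0.  -0.3  0.6] gap 0.997
delta units [-0.0008 -0.0142  0.0208] twist 0.004
```

View pics/m1.png

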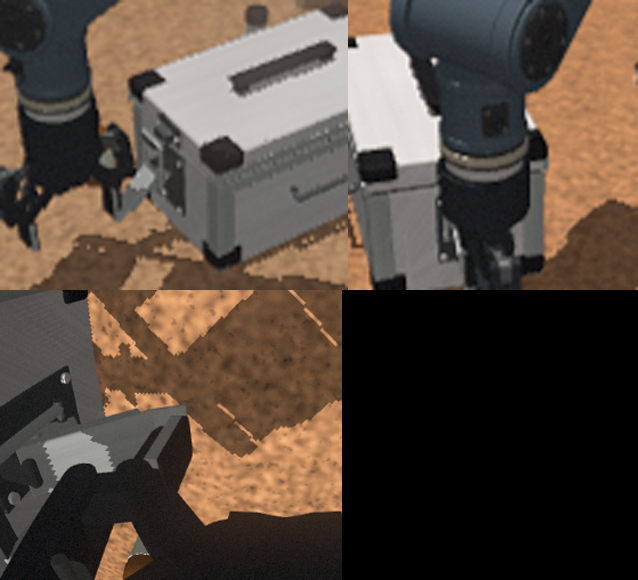

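The lever has followed to about 0.9 rad with almost no force. Continuing.

move_arm([
  [0, -0.007, 0.01, 0, 100],
  [0, -0.014, 0.021, 0, 100],
  [0, -0.018, 0.034, 0, 100],
  [0, -0.0225, 0.048, 0, 100],
  [0, -0.028, 0.056, 0, 100],
  [0, -0.033, 0.06, 0, 100],
  [0, -0.033, 0.06, 0, 100],
  [0, -0.033, 0.06, 0, 100],
])

```text
t: 10.03
tcp_pos: [0.6446, 0.022, 0.0365]
tool_rot: [0.388, 0.922, -0.0, -0.0]
force: [-0.3, -0.0, 0.9]
finger_gap: 1.001
```

```bash
python3 look2.py m2
```

```text
t 10.03 tcp [0.6446 0.022  0.0365] box [ 1.114e-01 -1.000e-04  3.650e-02] alpha 134.3 F [-0.3 -0.   0.9] gap 1.001
delta units [-0.0002  0.0166 -0.0362] twist 0.004
```

View pics/m2.png

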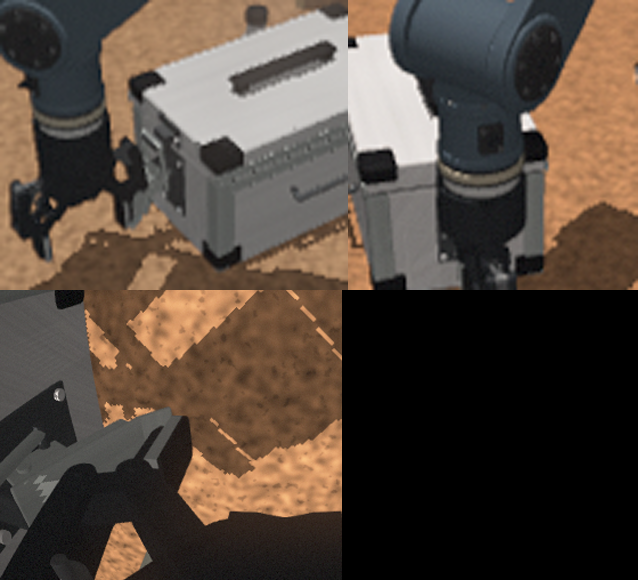

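The lever stands near the dead point and force is still negligible. I press further inward.

move_arm([
  [0, -0.004, 0.004, 0, 100],
  [0, -0.008, 0.007, 0, 100],
  [0, -0.011, 0.008, 0, 100],
  [0, -0.014, 0.008, 0, 100],
  [0, -0.016, 0.008, 0, 100],
  [0, -0.016, 0.008, 0, 100],
  [0, -0.016, 0.008, 0, 100],
  [0, -0.016, 0.008, 0, 100],
])

```text
t: 10.85
tcp_pos: [0.6402, 0.0176, 0.0337]
tool_rot: [0.388, 0.922, -0.0, -0.0]
force: [0.6, 0.1, 0.3]
finger_gap: 1.001
```

```bash
python3 look2.py m3
```

```text
t 10.85 tcp [0.6402 0.0176 0.0337] box [0.1051 0.     0.0337] alpha 134.32 F [0.6 0.1 0.3] gap 1.001
delta units [-0.      0.0322 -0.0433] twist 0.004
```

View pics/m3.png

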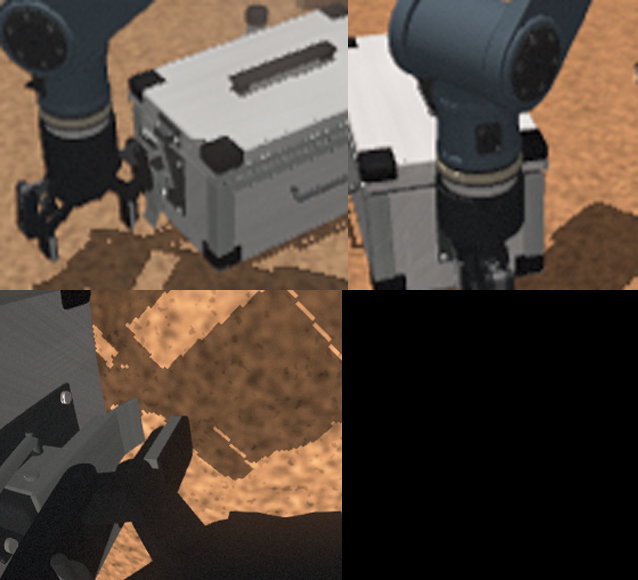

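The lever has left the finger. I measure its angle with the depth picture.

Run:
```python
from h import *
c,p,d=wsnap('w8')
B=inv(wcloud(c,d))*1000
m=(abs(B[...,1])<9)&(B[...,2]>15)&(B[...,2]<150)&(B[...,0]>5)&(B[...,0]<60)&(d>0)
q=B[m]
for lo in range(15,150,6):
    s=q[(q[:,2]>=lo)&(q[:,2]<lo+6)]
    if len(s): print(lo,len(s),s[:,0].min().round(),np.median(s[:,0]).round(1),s[:,0].max().round(), np.median(s[:,1]).round())
```

```text
21 1 35.0 34.7 35.0 -8.0
27 213 32.0 34.2 36.0 -0.0
33 262 30.0 32.3 35.0 0.0
39 230 29.0 30.4 53.0 -1.0
45 241 29.0 30.3 54.0 -3.0
51 253 29.0 30.3 60.0 -3.0
57 289 29.0 30.3 53.0 -3.0
63 235 29.0 30.4 54.0 -4.0
69 104 29.0 30.4 60.0 -7.0
75 101 29.0 42.9 48.0 -6.0
81 268 30.0 47.5 55.0 -6.0
87 1210 29.0 46.3 59.0 1.0
93 243 29.0 42.6 60.0 8.0
99 536 8.0 24.0 47.0 -7.0
105 1049 5.0 22.5 48.0 -2.0
111 311 45.0 46.9 51.0 -4.0
117 259 41.0 52.4 56.0 -4.0
123 192 35.0 51.0 55.0 -7.0
129 2 43.0 46.1 49.0 -9.0
```

The lever face is vertical at o≈30.4 mm over z 39–75, so it is fully home. I back off outward and up, then check.

move_arm([
  [0, 0.03, 0, 0, 100],
  [0, 0.08, 0, 0, 100],
  [0, 0.15, 0, 0, 100],
  [0, 0.2, -0.06, 0, 100],
  [0, 0.22, -0.15, 0, 100],
  [0, 0.22, -0.24, 0, 100],
  [0, 0.22, -0.34, 0, 100],
  [0, 0.22, -0.43, 0, 100],
])

```text
t: 11.72
tcp_pos: [0.704, 0.0804, 0.2079]
tool_rot: [0.388, 0.922, 0.0, 0.0]
force: [0.4, -0.6, -0.4]
finger_gap: 0.997
```

move_arm([
  [0, 0, -0.08, 0.25, 100],
  [0, 0, -0.16, 0.5, 100],
  [0, 0, -0.2, 0.75, 100],
  [0, 0, -0.2, 1, 100],
  [0, 0, -0.2, 1, 100],
  [0, 0, -0.2, 1, 100],
  [0, 0, -0.2, 1, 100],
  [0, 0, -0.2, 1, 100],
])

```text
t: 12.38
tcp_pos: [0.7028, 0.0794, 0.2842]
tool_rot: [0.603, 0.798, -0.001, -0.001]
force: [0.1, 0.3, -0.9]
finger_gap: 0.998
```

Run:
```python
from h import *
from station import manip
plan(bx(.1,0,.25),PHI)
out=[]
for n in V:
    p,d=manip.snapshot(n);B=inv(cloud(n,d))*1000
    m=(B[...,0]<-3)&(B[...,0]>-25)&(abs(B[...,1])<60)&(B[...,2]>140)&(B[...,2]<175);print(n,"lid z near latch",np.median(B[m][:,2]))
    k=(abs(B[...,1])<8)&(B[...,0]>15)&(B[...,0]<60)&(B[...,2]>30)
    q=B[k]
    for lo in range(30,150,15):
        s=q[(q[:,2]>=lo)&(q[:,2]<lo+15)]
        if len(s):print(lo,len(s),np.median(s[:,0]).round(1))
    cv2.imwrite(f"pics/f_{n}.png",p[:,:,::-1])
a=cv2.imread("pics/f_scene.png")[110:250,140:280];b=cv2.imread("pics/f_side.png")[100:240,200:350]
cv2.imwrite("pics/f.png",np.hstack([cv2.resize(a,(380,380),interpolation=cv2.INTER_CUBIC),cv2.resize(b,(407,380),interpolation=cv2.INTER_CUBIC)]))
```

```text
t 12.38 tcp [0.7028 0.0794 0.2842] box [ 0.1931 -0.0006  0.2842] alpha 105.79 F [ 0.1  0.3 -0.9] gap 0.998
delta units [-0.1122 -0.2038  0.086 ] twist 2.15
scene lid z near latch 159.4540104268184
30 35 29.7
45 33 28.4
60 27 28.2
75 32 28.3
90 30 27.6
105 31 22.9
135 32 28.1
side lid z near latch 154.35524085352222
30 12 33.0
45 8 32.3
60 11 31.6
75 9 31.8
90 17 30.5
105 9 22.5
120 6 19.7
135 22 25.1
```

View pics/f.png

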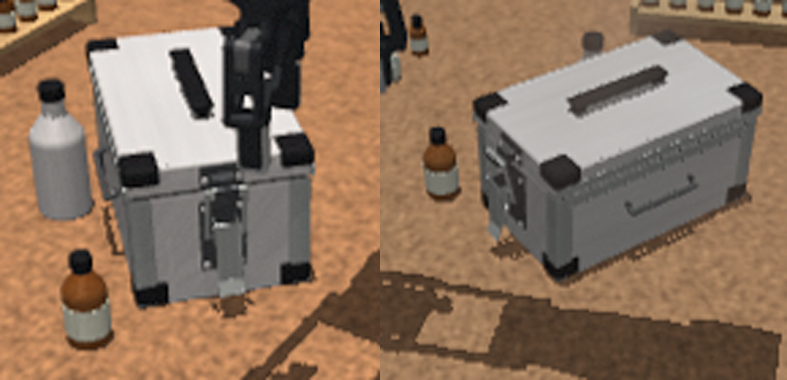

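View pics/f_scene.png

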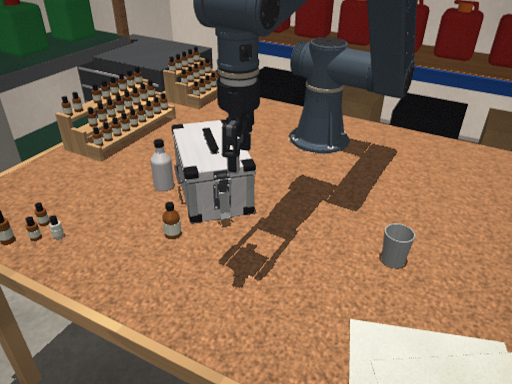

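The lever hangs straight down (scene ~(223,195)) and the bottles and beaker are where they were. A final comparison of lid height against the start, plus a wrist view of the hook.

Run:
```python
from h import *
from station import manip
for n in V:
    B0=inv(cloud(n,np.load(f"pics/{n}0d.npy")))*1000; p,d=manip.snapshot(n);B1=inv(cloud(n,d))*1000
    f=lambda B:np.median(B[(B[...,0]<-5)&(B[...,0]>-25)&(abs(B[...,1])<60)&(B[...,2]>145)&(B[...,2]<170)][:,2])
    print(n,"before",f(B0),"after",f(B1))
c,p,d=wsnap('w9');B=inv(wcloud(c,d))*1000
m=(B[...,0]<-5)&(B[...,0]>-25)&(abs(B[...,1])<60)&(B[...,2]>140)&(B[...,2]<175);print("wrist lid",np.median(B[m][:,2]),m.sum())
k=np.argwhere((B[...,0]>-20)&(B[...,0]<50)&(abs(B[...,1])<40)&(B[...,2]>20));(a,b),(e,f2)=k.min(0),k.max(0);print(a,b,e,f2)
cv2.imwrite('pics/w9z.png',cv2.resize(p[:,:,::-1][max(a-10,0):e+10,max(b-10,0):f2+10],None,fx=4,fy=4,interpolation=cv2.INTER_CUBIC)[:600,:800])
```

```text
scene before 163.03941570207348 after 159.41738038700913
side before 158.20150371045915 after 154.6272317230627
wrist lid 156.32829372846746 877
195 68 284 158
```

View pics/w9z.png

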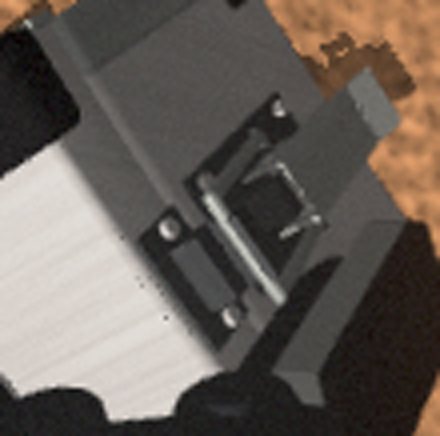

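The lid is drawn down 3.6 mm in both views, the bar lies across the keeper, and the lever is home. Handing in.

```bash
python3 -c "
from station import manip
print(manip.sense()['t']);print(manip.sign_off())"
```

```text
12.6333
the job is handed in; nothing more can be done
None
```

The latch is closed and the lid is drawn down tight; I handed the job in at 12.6 s of the 43 s allowed.

**What I did:**
- I pinched the wire loop by its legs, carried the bar up and over the keeper's lip, set it down in the groove and let go.
- I turned the gripper a quarter and used its open inner finger to push the lever down past the dead point. It closed from there on its own, and I backed the arm away.

**What the last checks showed:**
- **Lever:** its outer face measured vertical, about 30 mm from the end face (31 mm expected when closed), so it lies fully home.
- **Lid:** it is about 3.6 mm lower at the latch end than at the start, the same in the scene and side views.
- **Loop:** the bar lies across the keeper in the wrist view.
- **Bystanders:** the tin bottle, amber bottle and beaker look untouched by eye; I did not re-measure their positions.
- **Forces:** they stayed below about 6 N in the readings after each move, and the arm was clear of everything at hand-in.

**Disagreements:** the cameras differ by up to 5 mm in absolute lid height (159.4 scene, 154.6 side, 156.3 wrist). I relied on the change in height, where the scene and side views agree. My first estimate of the box position was about 5.5 mm off along its length, which I corrected from the wrist view before grasping.

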